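# Find the heavy side of the grinder rotor

## Robot

A 6-joint arm with a two-finger parallel gripper is mounted at the origin on a cart in front of the work surface, level with it; the furniture and walls round the work are solid. World frame = base frame: x ahead of the robot, y to its left, z up, the work surface at z = 0. Lengths are in m, angles in rad, forces in N, time in s.
With the tool pointing down it reaches from about 0.35 to 0.975 m from the base axis. Payload 4.9 kg.
Tool frame: the origin (TCP) lies on the centre line of the jaws, within the pads' length; the fingertips stand 19 mm ahead of it and the grasp point (between the pads) is the TCP (r.tip_reach is the distance from the TCP to the fingertips, in m); z points along the fingers, y is the line along which they close (so a half turn about z gives the same grasp; the last joint's range is limited). The gripper opens to 85 mm and grips with 20 to 120 N. Pads are 22 mm wide; open, the fingers measure 114 mm over their backs; the gripper's body (76 mm by 85 mm) begins 54 mm behind the grasp point. The pads swing forward as they close: fully open they stand 13 mm farther back than shut.
Start: joints at [-0.119, 0.053, 1.613, -0, 1.476, -0.119], TCP at [0.625, 0, 0.25] pointing down, gripper open.
Joint ranges: [-3.01, 3.01], [-1.01, 2.22], [0.06, 2.58], [-1.02, 4.17], [0.09, 2.62], [-3.14, 3.14]. Speed limits (rad/s): [2.57, 2.57, 3.14, 3.14, 3.14, 3.14].

## Interface

Orientations are given as a rotation vector (axis times angle).
In Python, from workcell import r, viewer gives the robot as it stands.
- The arm moves only by the shell command python3 -m inch 'ROWS' [FORCE]. ROWS is JSON, a list of rows, each a list of 7 numbers: the turn, a rotation vector about the tool's x, y, z in rad, then the shift along the tool's x, y, z in m, then the finger opening in m, from 0 to 0.0854. A call has 1 to 10 rows; each row is the pose to reach, as a shift and turn from the pose commanded when the call began, along the tool's axes at that moment; what a row does not reach only later rows make up. A row lasts 1/8 s, in which the tool goes at most 62.5 mm and 10.7 degrees, less where a joint would pass 70% of its speed; a pose out of reach is approached as far as the arm can. A call with a gripper value outside its range is refused whole. The fingers move at their own pace and stop on an object; FORCE is the grip in N (left out, the last holds). Time passes only in rows, so rows that repeat a pose let the fingers close. It gives the time, the measured TCP pose, the force, the opening and the grip force at its end, in the units of the state.
- r.observe(): the state, without advancing time (a new reading comes with each control period).
- viewer.read_camera(name): name is "scene" or "top" or "wrist"; returns a dict with "image" (400x640x3 uint8, red, green, blue), "vertical_fov" (degrees; the focal length in pixels is half the picture's height over the tangent of half this angle, whatever the lens; pixels are square), "cx", "cy" (the principal point, pixels), "k1" (the pictures are not rectified: a ray, as slopes to the right and down, at radius r is drawn at 1 + k1 r^2 times it, then the intrinsics apply), "view" (4x4, takes a point from world to camera coordinates); the wrist camera has in their place "mount" (4x4, takes a point from camera to tool coordinates, whose origin is the TCP and whose axes are the flange's). Camera axes: x right, y up, looking along -z (the intrinsics and any distortion apply to the point x, -y, -z); pixel columns grow to the right and rows downward; lengths in m; the calibration is good to about 2 mm. A picture is of the moment at which its call begins: read the wrist's pose just before it. There is no depth.
- r.finish_job(): hands the job in; it is judged then, once.
Trained networks look in a picture, given as the dict that the camera call returned (one of the last four; its "shot" number tells which), for a name from the list of things; names that differ only in an ending like _2 or _b are one class to them, and where a whole thing is asked for, a point or a joint stands for the part that bears it (a point fixed in the world has none). Each returns a list of dicts, best first, with "conf" (0 to 1); they miss things now and then, are a little off and sometimes report something else, mostly with a low value. They report only what shows in the picture. A call takes as long as a camera call.
- viewer.spot_in(picture, name): "extent" ([centre column, centre row, width, height] in pixels, round what is visible of it).
The state is a dict: "time": time; "q": joint angles; "joint_vel": joint speeds; "effort": joint torques, N m; "tcp_pos": TCP position; "tool_rot": TCP orientation; "wrist_force": force on the tool from outside, world axes, zero at the start; "moment": the same for the moment, N m; "gripper_width": finger opening in m; "gripper_force": force on a finger pad.
Only numpy, scipy, OpenCV 4.12 (cv2) and the standard library are available. Lean on these libraries where they do the work, as an engineer would, in place of code of your own. Each camera call takes 0.05 s, during which the arm holds its last target. There are 200 camera calls.

## Task

A rotor from the coffee grinder sits in its blue service stand; somewhere inside its closed drum an off-centre weight is hidden, on a side that differs each time. Take the crank by its black grip and turn the rotor round through at least about half a turn, feeling where the weight resists and where it helps, then bring the heavy side straight down and finish still holding the grip there, with the rotor at rest. Leave the cup, the glass, the tamper and the spice jar as they are.

Things in the scene. Friction and masses are not known exactly. Their poses are not given: they have to be found in the camera images.
- axle (a point): point on the rotor's level axle, 150 mm above the counter, over the middle of the blue stand (fixed; base 170 x 160 x 15 mm, two posts 50 mm wide). Its x axis runs along the axle, away from the crank; z is up; y is to the left looking along x. The crank arm lies at x = -70 to -80 mm; a brass counterweight across from the grip reaches -92 mm; beyond that there is only the grip.
- drum (a point): centre of the closed aluminium drum (130 mm diameter, 60 mm long), on the axle; it does not turn. Hidden in the drum, stuck at an unknown angle to the crank: about 0.6 kg, 35 mm off the axle, worth up to about 0.2 N m (4 N at the grip) when level with the axle: turning is hardest while the heavy side is lifted, easiest while it sinks. All else is balanced.
- crank_grip: black round grip of the crank, 18 mm diameter, 90 mm long, parallel to the axle (own x axis); origin at its centre, 129 mm from axle towards -x and 50 mm off the axle line. It turns freely on its pin, so the fingers can keep their orientation right round the circle. Pinch it from above, at its middle (49 mm from the crank arm) or a little farther out; firmly is fine.
- rotor (a joint): angle of rotor and crank (rad, unlimited, any start); tells nothing of the heavy side. At 0 the grip is straight above the axle; it grows clockwise seen from the grip's side: grip at y = -50 mm * sin, z = +50 mm * cos of it in axle's frame. Stiff seals hold the rotor wherever it is left: about 0.28 N m of drag either way (5.6 N at the grip), always more than the hidden weight's pull.
- tamper: bystander: tamper with wooden handle, 58 mm diameter, 90 mm high, origin under its foot
- shot_glass: bystander: small clear shot glass, 48 mm diameter, 61 mm high, origin under its foot
- served_cup: bystander: cream cup, 86 x 102 x 56 mm, origin under its foot
- spice_jar: bystander: small spice jar with red cap, 45 mm diameter, 106 mm high, origin under its foot
- grinder_front (a point): foremost point (300 mm up) of the tall coffee grinder, fixed on the counter left of the stand: an obstacle, 470 mm high, 400 mm deep towards +x and 190 mm wide about this point. The arm may start on its left: pass in front of it (smaller x), some 100 mm clear, on the way to the crank.

How it is judged:
On the way:
1. the grip, in the fingers, has been cranked round to about the opposite side of where it started (distance of crank_grip from where it was at the start of the episode above 0.083 m and contact force between the fingers and crank_grip above 1 N), for 0.1 s.
At the end, for the whole second after the job is handed in: the heavy side of the rotor points straight down, within 17 degrees either way, the rotor is at rest and the fingers still hold the crank's grip (more than 1 N) (z of slug_core in the frame of axle below -0.02 m and y of slug_core in the frame of axle between -0.0105 and 0.0105 m and contact force between the fingers and crank_grip above 1 N and velocity of joint rotor between -0.1 and 0.1 rad/s); the arm keeps its last pose, push and grip.
It fails at once if a bystander was moved by more than 30 mm (distance of any of tamper, shot_glass, served_cup, spice_jar from where it was at the start of the episode above 0.03 m).
It also fails if it takes over 58 s, if anything falls off the work surface, if the arm or the gripper's body presses on something with over 40 N, if the wrist force passes 120 N, or if a joint passes its speed limit or range.

## Working session

There is one attempt and no reset: what is moved stays moved. The work goes in short steps, Python scripts to look and compute and a shell command to move; the robot and the scene stay as the last step left them, time stands still between calls to the robot, and variables do not carry over. Pictures are saved under pics/ and viewed, at most 10 in all, crops included, and the job is handed in when it is done.

```bash
mkdir -p pics; cat > h.py <<'E'
import numpy as np, cv2
from scipy.spatial.transform import Rotation as R
from workcell import r, viewer
def shot(name):
    o=r.observe(); p=viewer.read_camera(name)
    if 'mount' in p:
        T=np.eye(4);T[:3,:3]=R.from_rotvec(o['tool_rot']).as_matrix();T[:3,3]=o['tcp_pos']
        p['c2w']=T@np.array(p['mount'])
    else: p['c2w']=np.linalg.inv(np.array(p['view']))
    return p
def ray(p,u,v):
    f=200/np.tan(np.radians(p['vertical_fov'])/2)
    K=np.array([[f,0,p['cx']],[0,f,p['cy']],[0,0,1]]);
    x,y=np.array([(u-p['cx'])/f,(v-p['cy'])/f]); a,b=x,y
    for _ in range(30):
        s=1+p['k1']*(a*a+b*b); a,b=x/s,y/s
    d=p['c2w'][:3,:3]@np.array([a,-b,-1]); return p['c2w'][:3,3],d/np.linalg.norm(d)
def proj(p,X):
    f=200/np.tan(np.radians(p['vertical_fov'])/2)
    c=np.linalg.inv(p['c2w'])@np.append(X,1); a,b=c[0]/-c[2],-c[1]/-c[2]; s=1+p['k1']*(a*a+b*b)
    return np.array([p['cx']+f*s*a,p['cy']+f*s*b])
def tri(*rays):
    A=np.zeros((3,3));B=np.zeros(3)
    for o,d in rays:
        M=np.eye(3)-np.outer(d,d);A+=M;B+=M@o
    X=np.linalg.solve(A,B); return X,[float(np.linalg.norm(np.cross(X-o,d))) for o,d in rays]
def save(p,n): cv2.imwrite('pics/'+n,cv2.cvtColor(p['image'],cv2.COLOR_RGB2BGR))
E
python3 - <<'E'
from h import *
o=r.observe();print(o['time'],o['tcp_pos'],o['tool_rot'],o['wrist_force'])
ps={n:shot(n) for n in('scene','top','wrist')}
for n,p in ps.items():
    save(p,n+'0.png');print(n,p['c2w'][:3,3].round(3),(-p['c2w'][:3,2]).round(2),p['vertical_fov'],p['k1'])
    for t in['crank_grip','drum','rotor','tamper','shot_glass','served_cup','spice_jar','axle','grinder_front']:
        try: print(t,[(np.round(d['extent']).astype(int).tolist(),round(d['conf'],2)) for d in viewer.spot_in(p,t)[:2]])
        except Exception as e: print(t,e)
E
```

```text
0.0 [6.24415391e-01 4.91883970e-05 2.49042210e-01] [-2.22033291e+00 -2.22027087e+00  2.04504269e-03] [-0.72636294  0.51587899  0.26302372]
scene [-0.124  1.048  1.001] [ 0.44 -0.74 -0.5 ] 44.07767559273045 -0.1589585138786275
crank_grip []
drum [([320, 217, 82, 70], 0.96)]
rotor [([323, 202, 60, 42], 0.76)]
tamper [([323, 298, 17, 31], 0.75), ([324, 201, 63, 43], 0.41)]
shot_glass [([276, 282, 18, 21], 0.72), ([403, 207, 23, 25], 0.17)]
served_cup [([405, 206, 20, 23], 0.6)]
spice_jar [([362, 199, 15, 32], 0.58)]
axle [([318, 215, 78, 71], 0.66), ([363, 199, 13, 29], 0.5)]
grinder_front it knows: axle, crank_grip, drum, rotor, served_cup, shot_glass, spice_jar, tamper
top [ 0.36  -0.112  1.739] [ 0.13 -0.02 -0.99] 45.02025066836885 -0.07145108128784279
crank_grip []
drum [([332, 172, 44, 75], 0.77)]
rotor [([335, 174, 40, 69], 0.96), ([332, 173, 42, 75], 0.39)]
tamper []
shot_glass [([250, 176, 10, 9], 0.63)]
served_cup [([419, 230, 25, 26], 0.96)]
spice_jar [([399, 187, 19, 15], 0.75)]
axle [([332, 171, 44, 75], 0.66)]
grinder_front it knows: axle, crank_grip, drum, rotor, served_cup, shot_glass, spice_jar, tamper
wrist [0.626 0.066 0.372] [-0.   -0.26 -0.97] 63.46193603349616 -0.039925346274192024
crank_grip [([402, 354, 5, 3], 0.21)]
drum [([356, 312, 134, 86], 0.7)]
rotor []
tamper [([130, 71, 94, 55], 0.87), ([295, 76, 52, 58], 0.6)]
shot_glass [([294, 75, 50, 52], 0.64)]
served_cup []
spice_jar []
axle [([358, 312, 132, 78], 0.77)]
grinder_front it knows: axle, crank_grip, drum, rotor, served_cup, shot_glass, spice_jar, tamper
```

View pics/scene0.png

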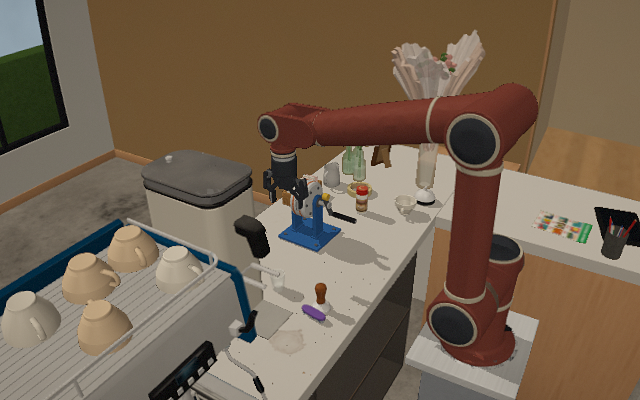

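View pics/top0.png

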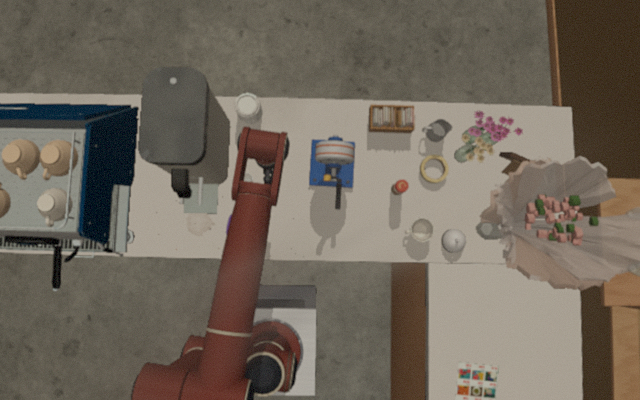

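The scene view shows the grip running from about (328,211) to (355,221). In the top view it spans about (338,178) to (338,208). The arm already stands right of the grinder. I'll zoom in for exact ends.

```bash
python3 - <<'E'
import cv2,numpy as np
a=cv2.resize(cv2.imread('pics/scene0.png')[165:255,270:370],None,fx=4,fy=4,interpolation=2)
b=cv2.resize(cv2.imread('pics/top0.png')[130:220,300:400],None,fx=4,fy=4,interpolation=2)
cv2.imwrite('pics/crop0.png',np.hstack([a,b]))
E
```

```text
(no output)
```

View pics/crop0.png

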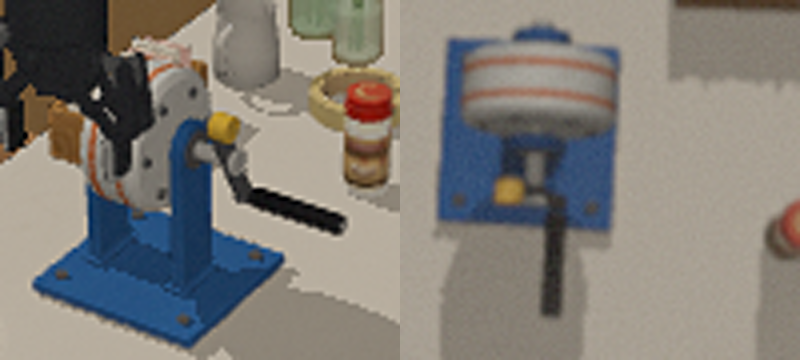

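View pics/wrist0.png

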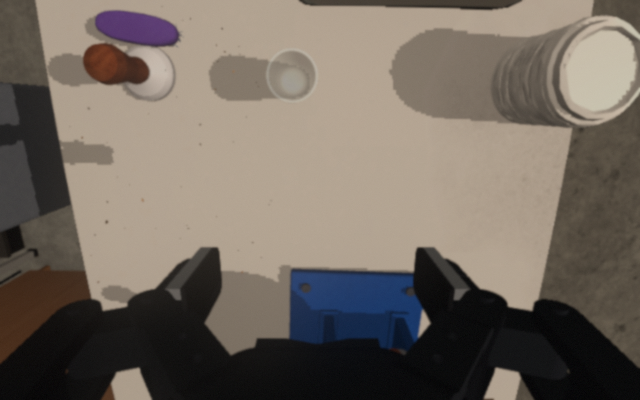

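The crops show the grip's free end at scene (356,221) and top (338,208.5), with the arm end at scene (331.5,214) and top (339,182). The grip points forward-down and lies on the right of the axle. The wrist view shows the tamper at (150,72), the glass at (292,75) and the stand's base corner at (290,268).

```bash
cat > m.py <<'E'
from h import *
s=shot('scene');t=shot('top')
C=lambda x,y:(270+x/4,165+y/4)
D=lambda x,y:(300+(x-400)/4,130+y/4)
E1=tri(ray(s,*C(341,224)),ray(t,*D(551,312)));E2=tri(ray(s,*C(246,196)),ray(t,*D(555,204)))
print('free',E1,'near',E2,'mid',(E1[0]+E2[0])/2)
def plane(p,uv,z):
    o,d=ray(p,*uv);return o+d*(z-o[2])/d[2]
cs=[plane(t,D(*c),.015) for c in[(448,38),(620,48),(610,232),(437,220)]]
print(np.round(cs,3),np.mean(cs,0))
cs=[plane(s,C(*c),.015) for c in[(35,284),(285,258),(188,345)]];print(np.round(cs,3),(cs[0]+cs[1])/2)
for n,uv in dict(tam=(150,85)).items(): pass
for n,c in dict(jar=(401,187),cup=(421,230)).items(): print(n,plane(t,c,.05))
E
python3 m.py
```

```text
free (array([ 0.49871758, -0.22381604,  0.10237515]), [0.0009895382607091013, 0.0009895382607089686]) near (array([ 0.59213691, -0.22603702,  0.10032281]), [0.00075666715051346, 0.0007566671505136015]) mid [ 0.54542725 -0.22492653  0.10134898]
[[ 0.756 -0.132  0.015]
 [ 0.75  -0.289  0.015]
 [ 0.581 -0.282  0.015]
 [ 0.588 -0.125  0.015]] [ 0.66866467 -0.20704857  0.015     ]
[[ 0.748 -0.124  0.015]
 [ 0.576 -0.272  0.015]
 [ 0.583 -0.113  0.015]] [ 0.66207163 -0.19765401  0.015     ]
jar [ 0.58356996 -0.45106183  0.05      ]
cup [ 0.43244748 -0.52185832  0.05      ]
```

```bash
python3 -m inch '[[0,0,-0.17,-0.02,-0.05,-0.03,0.0854],[0,0,-0.34,-0.05,-0.1,-0.03,0.0854],[0,0,-1.535,-0.225,-0.105,-0.03,0.0854],[0,0,-1.535,-0.225,-0.105,-0.03,0.0854],[0,0,-1.535,-0.225,-0.105,-0.03,0.0854],[0,0,-1.535,-0.225,-0.105,-0.03,0.0854],[0,0,-1.535,-0.225,-0.105,-0.03,0.0854],[0,0,-1.535,-0.225,-0.105,-0.03,0.0854],[0,0,-1.535,-0.225,-0.105,-0.03,0.0854],[0,0,-1.535,-0.225,-0.105,-0.03,0.0854]]' 60; python3 - <<'E'
from h import *
p=shot('wrist');save(p,'w1.png');print(r.observe()['tool_rot'],R.from_rotvec(r.observe()['tool_rot']).as_matrix().round(3))
for t in['crank_grip','drum','rotor']:print(t,[(np.round(d['extent']).astype(int).tolist(),round(d['conf'],2)) for d in viewer.spot_in(p,t)[:2]])
for X in([.499,-.224,.102],[.592,-.226,.1],[.519,-.2245,.1015]):print(proj(p,X))
E
```

```text
time: 2.7
tcp_pos: [0.52, -0.225, 0.2804]
tool_rot: [0.058, 3.141, 0.0]
wrist_force: [-0.3, -0.4, -0.8]
gripper_width: 0.0854
gripper_force: 0.0
[ 5.91944982e-02  3.14099474e+00 -7.39624566e-05] [[-0.999  0.038  0.   ]
 [ 0.038  0.999 -0.   ]
 [-0.    -0.    -1.   ]]
crank_grip [([319, 205, 21, 94], 0.56), ([581, 229, 66, 54], 0.3)]
drum [([345, 256, 139, 196], 0.94)]
rotor [([343, 258, 137, 196], 0.83)]
[317.04137169 160.00749119]
[318.63676119 250.97677665]
[317.33426167 180.86214221]
```

View pics/w1.png

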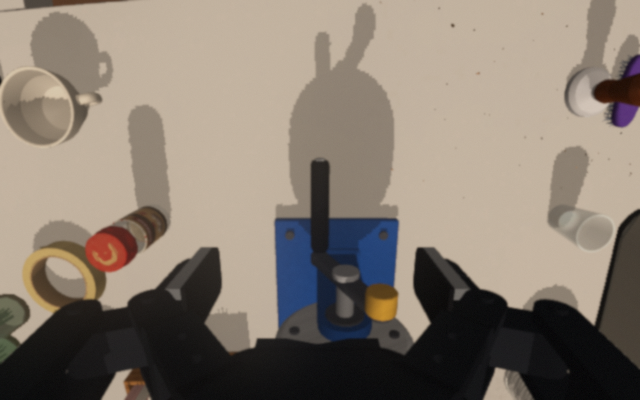

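The wrist view shows the grip at (319,160)–(319,250), within 2 px of my prediction and aligned between the fingers. The axle stub is at (345,272) and the base's front corners are at (277,219) and (397,219). Next I'll refine the axle line.

```bash
python3 - <<'E'
from h import *
p=shot('wrist');t=shot('top');s=shot('scene')
def plane(p,uv,z):
    o,d=ray(p,*uv);return o+d*(z-o[2])/d[2]
a,b=plane(p,(277,219),.015),plane(p,(397,219),.015);print(a,b,(a+b)/2)
print('stub end z=.15',plane(p,(345,268),.15+.008),plane(p,(345,272),.15))
C=lambda x,y:(270+x/4,165+y/4)
D=lambda x,y:(300+(x-400)/4,130+y/4)
print(tri(ray(s,*C(341,224)),ray(t,*D(551,312)),ray(p,319.5,160)),tri(ray(s,*C(246,196)),ray(t,*D(555,204)),ray(p,319.5,250)))
E
python3 -m inch '[[0,0,0,0,0.001,0.06,0.0854],[0,0,0,0,0.001,0.12,0.0854],[0,0,0,0,0.001,0.179,0.0854],[0,0,0,0,0.001,0.179,0.0854],[0,0,0,0,0.001,0.179,0.0854]]'
```

```text
[ 0.58452492 -0.27798405  0.015     ] [ 0.59042982 -0.12610758  0.015     ] [ 0.58747737 -0.20204582  0.015     ]
stub end z=.15 [ 0.58209281 -0.20381724  0.158     ] [ 0.59005591 -0.20327187  0.15      ]
(array([ 0.49860009, -0.22276351,  0.1031736 ]), [0.0013593271729340454, 0.001118724420070535, 0.0011274692201978863]) (array([ 0.59162642, -0.22553624,  0.10043345]), [0.0005802892261191887, 0.0011816234806269628, 0.0009434132129367433])
time: 3.68
tcp_pos: [0.5214, -0.2248, 0.1037]
tool_rot: [0.056, 3.138, -0.003]
wrist_force: [0.5, 0.0, 1.3]
gripper_width: 0.0854
gripper_force: 0.0
```

```bash
python3 -m inch '[[0,0,0,0,0,0,0],[0,0,0,0,0,0,0],[0,0,0,0,0,0,0],[0,0,0,0,0,0,0],[0,0,0,0,0,0,0],[0,0,0,0,0,0,0],[0,0,0,0,0,0,0],[0,0,0,0,0,0,0]]' 60
```

```text
time: 4.68
tcp_pos: [0.5203, -0.2236, 0.1021]
tool_rot: [0.056, 3.141, 0.001]
wrist_force: [-1.1, 3.7, 5.6]
gripper_width: 0.0163
gripper_force: 58.6
```

```bash
cat > tab.py <<'E'
import numpy as np,sys
a,step,n,calls=map(float,sys.argv[1:])
f=lambda t:np.array([-np.sin(np.radians(t)),-np.cos(np.radians(t))])*50
for k in range(int(calls)):
    s=a+k*n*step
    print(int(s),'->',int(s+n*step),[[0,0,0,0]+[float(v) for v in (f(s+step*(i+1))-f(s)).round(1)/1000]+[0] for i in range(int(n))])
E
python3 tab.py 152 -6 5 12
```

```text
152 -> 122 [[0, 0, 0, 0, -0.0045, -0.0027, 0], [0, 0, 0, 0, -0.0087, -0.0058, 0], [0, 0, 0, 0, -0.0125, -0.0094, 0], [0, 0, 0, 0, -0.0159, -0.0134, 0], [0, 0, 0, 0, -0.0189, -0.0177, 0]]
122 -> 92 [[0, 0, 0, 0, -0.0025, -0.0046, 0], [0, 0, 0, 0, -0.0046, -0.0094, 0], [0, 0, 0, 0, -0.0060999999999999995, -0.0144, 0], [0, 0, 0, 0, -0.0070999999999999995, -0.0195, 0], [0, 0, 0, 0, -0.0076, -0.0248, 0]]
92 -> 62 [[0, 0, 0, 0, 0.0001, -0.0052, 0], [0, 0, 0, 0, 0.0007, -0.0104, 0], [0, 0, 0, 0, 0.0019, -0.0155, 0], [0, 0, 0, 0, 0.0036, -0.0205, 0], [0, 0, 0, 0, 0.0058, -0.0252, 0]]
62 -> 32 [[0, 0, 0, 0, 0.0027, -0.0045, 0], [0, 0, 0, 0, 0.0058, -0.0087, 0], [0, 0, 0, 0, 0.0094, -0.0125, 0], [0, 0, 0, 0, 0.0134, -0.0159, 0], [0, 0, 0, 0, 0.0177, -0.0189, 0]]
32 -> 2 [[0, 0, 0, 0, 0.0046, -0.0025, 0], [0, 0, 0, 0, 0.0094, -0.0046, 0], [0, 0, 0, 0, 0.0144, -0.0060999999999999995, 0], [0, 0, 0, 0, 0.0195, -0.0070999999999999995, 0], [0, 0, 0, 0, 0.0248, -0.0076, 0]]
2 -> -28 [[0, 0, 0, 0, 0.0052, 0.0001, 0], [0, 0, 0, 0, 0.0104, 0.0007, 0], [0, 0, 0, 0, 0.0155, 0.0019, 0], [0, 0, 0, 0, 0.0205
[... 500 characters left out ...]
0.0104, 0], [0, 0, 0, 0, -0.0019, 0.0155, 0], [0, 0, 0, 0, -0.0036, 0.0205, 0], [0, 0, 0, 0, -0.0058, 0.0252, 0]]
-118 -> -148 [[0, 0, 0, 0, -0.0027, 0.0045, 0], [0, 0, 0, 0, -0.0058, 0.0087, 0], [0, 0, 0, 0, -0.0094, 0.0125, 0], [0, 0, 0, 0, -0.0134, 0.0159, 0], [0, 0, 0, 0, -0.0177, 0.0189, 0]]
-148 -> -178 [[0, 0, 0, 0, -0.0046, 0.0025, 0], [0, 0, 0, 0, -0.0094, 0.0046, 0], [0, 0, 0, 0, -0.0144, 0.0060999999999999995, 0], [0, 0, 0, 0, -0.0195, 0.0070999999999999995, 0], [0, 0, 0, 0, -0.0248, 0.0076, 0]]
-178 -> -208 [[0, 0, 0, 0, -0.0052, -0.0001, 0], [0, 0, 0, 0, -0.0104, -0.0007, 0], [0, 0, 0, 0, -0.0155, -0.0019, 0], [0, 0, 0, 0, -0.0205, -0.0036, 0], [0, 0, 0, 0, -0.0252, -0.0058, 0]]
```

```bash
python3 -m inch '[[0,0,0,0,-0.0045,-0.0027,0],[0,0,0,0,-0.0087,-0.0058,0],[0,0,0,0,-0.0125,-0.0094,0]]' 80; python3 -m inch '[[0,0,0,0,-0.0034,-0.004,0],[0,0,0,0,-0.0064,-0.0083,0]]'
```

```text
time: 5.05
tcp_pos: [0.5198, -0.2355, 0.1108]
tool_rot: [0.056, 3.141, 0.004]
wrist_force: [0.6, 5.6, 2.5]
gripper_width: 0.0158
gripper_force: 77.9
time: 5.3
tcp_pos: [0.5195, -0.2419, 0.1187]
tool_rot: [0.056, 3.141, 0.004]
wrist_force: [3.1, 5.4, 0.4]
gripper_width: 0.0158
gripper_force: 77.9
```

```bash
cat > log.sh <<'E'
python3 -c "
from h import *
o=r.observe();print('LOG',round(o['time'],2),*np.round(o['tcp_pos'],4),*np.round(o['wrist_force'],2),round(o['gripper_force'],1))" | tee -a log.txt
E
q(){ grep -v -e time -e rot -e width; sh log.sh; }
python3 -m inch '[[0,0,0,0,-0.0025,-0.0046,0],[0,0,0,0,-0.0046,-0.0094,0]]'|tail -1;sh log.sh
python3 -m inch '[[0,0,0,0,-0.0015,-0.005,0],[0,0,0,0,-0.0025,-0.0101,0],[0,0,0,0,-0.003,-0.0154,0]]'|tail -1;sh log.sh
python3 -m inch '[[0,0,0,0,0.0001,-0.0052,0],[0,0,0,0,0.0007,-0.0104,0]]'|tail -1;sh log.sh
python3 -m inch '[[0,0,0,0,0.0012,-0.0051,0],[0,0,0,0,0.0029,-0.0101,0],[0,0,0,0,0.0051,-0.0148,0]]'|tail -1;sh log.sh
```

```text
gripper_force: 77.9
LOG 5.55 0.5193 -0.2468 0.1279 2.73 4.76 -2.07 77.9
gripper_force: 78.0
LOG 5.92 0.5191 -0.2503 0.1433 2.98 2.92 -4.61 78.0
gripper_force: 78.0
LOG 6.17 0.5192 -0.2498 0.1538 4.86 1.65 -5.58 78.0
gripper_force: 78.0
LOG 6.55 0.5193 -0.2453 0.1685 5.73 -0.59 -6.59 78.0
```

```bash

python3 -m inch '[[0,0,0,0,0.0027,-0.0045,0],[0,0,0,0,0.0058,-0.0087,0]]'|tail -1;sh log.sh
python3 -m inch '[[0,0,0,0,0.0036,-0.0038,0],[0,0,0,0,0.0076,-0.0072,0],[0,0,0,0,0.0119,-0.0102,0]]'|tail -1;sh log.sh
python3 -m inch '[[0,0,0,0,0.0046,-0.0025,0],[0,0,0,0,0.0094,-0.0046,0]]'|tail -1;sh log.sh
python3 -m inch '[[0,0,0,0,0.005,-0.0015,0],[0,0,0,0,0.0101,-0.0025,0],[0,0,0,0,0.0154,-0.003,0]]'|tail -1;sh log.sh
python3 -m inch '[[0,0,0,0,0.0052,0.0001,0],[0,0,0,0,0.0104,0.0007,0]]'|tail -1;sh log.sh
python3 -m inch '[[0,0,0,0,0.0051,0.0012,0],[0,0,0,0,0.0101,0.0029,0],[0,0,0,0,0.0148,0.0051,0]]'|tail -1;sh log.sh
```

```text
gripper_force: 78.0
LOG 6.8 0.5196 -0.24 0.1772 5.29 -2.71 -8.13 78.0
gripper_force: 78.1
LOG 7.17 0.52 -0.229 0.1876 4.37 -5.18 -7.4 78.1
gripper_force: 78.2
LOG 7.42 0.5204 -0.2202 0.1926 4.1 -7.5 -5.61 78.2
gripper_force: 78.5
LOG 7.8 0.521 -0.2057 0.1964 2.38 -9.87 -2.9 78.5
gripper_force: 78.8
LOG 8.05 0.5214 -0.1957 0.1964 1.24 -10.39 -0.91 78.8
gripper_force: 79.5
LOG 8.43 0.522 -0.181 0.1926 -2.25 -8.51 5.16 79.5
```

```bash

python3 -m inch '[[0,0,0,0,0.0045,0.0027,0],[0,0,0,0,0.0087,0.0058,0]]'|tail -1;sh log.sh
python3 -m inch '[[0,0,0,0,0.0038,0.0036,0],[0,0,0,0,0.0072,0.0076,0],[0,0,0,0,0.0102,0.0119,0]]'|tail -1;sh log.sh
python3 -m inch '[[0,0,0,0,0.0025,0.0046,0],[0,0,0,0,0.0046,0.0094,0]]'|tail -1;sh log.sh
python3 -m inch '[[0,0,0,0,0.0015,0.005,0],[0,0,0,0,0.0025,0.0101,0],[0,0,0,0,0.003,0.0154,0]]'|tail -1;sh log.sh
```

```text
gripper_force: 79.8
LOG 8.68 0.5224 -0.1718 0.1875 -4.32 -5.3 8.81 79.8
gripper_force: 80.1
LOG 9.05 0.5228 -0.1601 0.1759 -6.14 1.11 11.95 80.1
gripper_force: 80.0
LOG 9.3 0.523 -0.1545 0.166 -3.69 2.47 9.91 80.0
gripper_force: 79.7
LOG 9.68 0.5232 -0.1506 0.1497 -2.59 4.56 7.41 79.7
```

```bash

python3 -m inch '[[0,0,0,0,-0.0001,0.0052,0],[0,0,0,0,-0.0007,0.0104,0]]'|tail -1;sh log.sh
python3 -m inch '[[0,0,0,0,-0.0012,0.0051,0],[0,0,0,0,-0.0029,0.0101,0],[0,0,0,0,-0.0051,0.0148,0]]'|tail -1;sh log.sh
python3 -m inch '[[0,0,0,0,-0.0027,0.0045,0],[0,0,0,0,-0.0058,0.0087,0]]'|tail -1;sh log.sh
python3 -m inch '[[0,0,0,0,-0.0036,0.0038,0],[0,0,0,0,-0.0076,0.0072,0],[0,0,0,0,-0.0119,0.0102,0]]'|tail -1;sh log.sh
python3 -m inch '[[0,0,0,0,-0.0046,0.0025,0],[0,0,0,0,-0.0094,0.0046,0]]'|tail -1;sh log.sh
python3 -m inch '[[0,0,0,0,-0.005,0.0015,0],[0,0,0,0,-0.0101,0.0025,0],[0,0,0,0,-0.0154,0.003,0]]'|tail -1;sh log.sh
python3 -m inch '[[0,0,0,0,-0.0052,-0.0001,0],[0,0,0,0,-0.0104,-0.0007,0]]'|tail -1;sh log.sh
python3 -m inch '[[0,0,0,0,-0.0051,-0.0012,0],[0,0,0,0,-0.0101,-0.0029,0],[0,0,0,0,-0.0148,-0.0051,0]]'|tail -1;sh log.sh
cat > fit.py <<'E'
import numpy as np
from scipy.optimize import least_squares
L=np.array([[float(v) for v in l.split()[1:]] for l in open('log.txt')])
y,z,fy,fz=L[:,2],L[:,3],L[:,5],L[:,6]
c=least_squares(lambda p:np.hypot(y-p[0],z-p[1])-p[2],[-.2,.15,.05]).x;print('circle',c.round(4))
th=np.unwrap(np.arctan2(-(y-c[0]),z-c[1]))
t=np.c_[np.cos(th),np.sin(th)]     # motion direction, theta falling
Fr=-(t[:,0]*fy+t[:,1]*fz)*.05
for bias in(0,1):
    A=np.c_[np.ones_like(th),np.sin(th),np.cos(th)]
    if bias: # constant force bias cannot be told from the weight; fit radial for it
        rad=-np.sin(th)*fy+np.cos(th)*fz
    s,res,*_=np.linalg.lstsq(A,Fr,rcond=None)
print(np.c_[np.degrees(th),Fr,A@s,rad].round(3));print(s,'amp',np.hypot(*s[1:]))
# torque resisting falling theta: T=-G*? heavy at th+ph: height h=cos(th+ph); dh/d(-th)=sin(th+ph)
ph=np.arctan2(s[2],s[1]);print('phi deg',np.degrees(ph),'heavy down at theta',(180-np.degrees(ph))%360)
E
python3 fit.py
```

```text
gripper_force: 79.5
LOG 9.93 0.5231 -0.1511 0.1387 -1.65 4.43 6.15 79.5
gripper_force: 79.3
LOG 10.3 0.5229 -0.1562 0.1233 0.45 4.9 3.46 79.3
gripper_force: 79.2
LOG 10.55 0.5227 -0.1624 0.1141 1.0 4.15 2.31 79.2
gripper_force: 79.4
LOG 10.93 0.5222 -0.175 0.1035 1.87 1.9 2.87 79.4
gripper_force: 79.7
LOG 11.18 0.5218 -0.1843 0.099 0.29 0.34 5.38 79.7
gripper_force: 79.8
LOG 11.55 0.5212 -0.1995 0.0964 -0.11 0.8 8.59 79.8
gripper_force: 80.0
LOG 11.8 0.5208 -0.2096 0.0972 -0.79 3.65 7.97 80.0
gripper_force: 79.8
LOG 12.18 0.5203 -0.2236 0.102 0.21 5.43 7.43 79.8
circle [-0.2005  0.1465  0.05  ]
[[ 1.11868e+02  1.85000e-01  1.68000e-01 -3.64600e+00]
 [ 9.36670e+01  2.39000e-01  2.27000e-01 -2.61900e+00]
 [ 8.15750e+01  2.64000e-01  2.70000e-01 -2.45000e+00]
 [ 6.38530e+01  3.09000e-01  3.35000e-01 -2.37400e+00]
 [ 5.21590e+01  4.04000e-01  3.76000e-01 -2.84700e+00]
 [ 3.47610e+01  4.24000e-01  4.30000e-01 -3.12600e+00]
 [ 2.31650e+01  4.55000e-01  4.59000e-01 -2.20700e+00]
 [ 5.98000e+00  5.06000e-01  4.90000e-01 -1.85600e+00]
 [-5.46200e+00  5.13000e-01  5.01000e-01 -1.89500e+00]
 [-2.28960e+01  4.92000e-01  5.02000e-01  1.44300e+00]
 [-3.49610e+01  4.70000e-01  4.91000e-01  4.18300e+00]
 [-5.39310e+01  4.50000e-01  4.57000e-01  7.93300e+00]
 [-6.70080e+01  4.08000e-01  4.23000e-01  6.14500e+00]
 [-8.63210e+01  3.55000e-01  3.61000e-01  5.02600e+00]
 [-9.89700e+01  3.38000e-01  3.15000e-01  3.41700e+00]
 [-1.17649e+02  2.67000e-01  2.47000e-01  2.73500e+00]
 [-1.30393e+02  2.22000e-01  2.03000e-01  1.66400e+00]
 [-1.49355e+02  1.55000e-01  1.46000e-01 -1.50100e+00]
 [-1.61196e+02  1.03000e-01  1.19000e-01 -4.98300e+00]
 [-1.78888e+02  4.80000e-02  9.20000e-02 -8.57300e+00]
 [-1.90491e+02  1.07000e-01  8.40000e-02 -8.50100e+00]
 [-2.07466e+02  7.00000e-02  8.80000e-02 -9.09700e+00]]
[ 0.29368019 -0.0540442   0.20321553] amp 0.21027916482261347
phi deg 104.89281979412898 heavy down at theta 75.10718020587102
```

```bash
python3 tab.py 152 -7 7 1;python3 tab.py 103 -7 4 3; python3 tab.py 19 7 4 2;
```

```text
152 -> 103 [[0, 0, 0, 0, -0.0052, -0.0032, 0], [0, 0, 0, 0, -0.01, -0.007, 0], [0, 0, 0, 0, -0.0143, -0.011300000000000001, 0], [0, 0, 0, 0, -0.018, -0.0162, 0], [0, 0, 0, 0, -0.0211, -0.0214, 0], [0, 0, 0, 0, -0.0235, -0.027, 0], [0, 0, 0, 0, -0.0252, -0.0329, 0]]
103 -> 75 [[0, 0, 0, 0, -0.001, -0.006, 0], [0, 0, 0, 0, -0.0013, -0.0121, 0], [0, 0, 0, 0, -0.0008, -0.0182, 0], [0, 0, 0, 0, 0.0004, -0.0242, 0]]
75 -> 47 [[0, 0, 0, 0, 0.0019, -0.0058, 0], [0, 0, 0, 0, 0.0046, -0.011300000000000001, 0], [0, 0, 0, 0, 0.0078, -0.016399999999999998, 0], [0, 0, 0, 0, 0.011699999999999999, -0.0212, 0]]
47 -> 19 [[0, 0, 0, 0, 0.0044, -0.004200000000000001, 0], [0, 0, 0, 0, 0.009300000000000001, -0.0078, 0], [0, 0, 0, 0, 0.0146, -0.0108, 0], [0, 0, 0, 0, 0.020300000000000002, -0.0132, 0]]
19 -> 47 [[0, 0, 0, 0, -0.0056, 0.0023, 0], [0, 0, 0, 0, -0.011, 0.0053, 0], [0, 0, 0, 0, -0.0159, 0.009, 0], [0, 0, 0, 0, -0.020300000000000002, 0.0132, 0]]
47 -> 75 [[0, 0, 0, 0, -0.0039, 0.0047, 0], [0, 0, 0, 0, -0.0072, 0.0099, 0], [0, 0, 0, 0, -0.009800000000000001, 0.0154, 0], [0, 0, 0, 0, -0.011699999999999999, 0.0212, 0]]
```

```bash
cp log.txt log1.txt
python3 -m inch '[[0,0,0,0,-0.0052,-0.0032,0],[0,0,0,0,-0.01,-0.007,0],[0,0,0,0,-0.0143,-0.0113,0],[0,0,0,0,-0.018,-0.0162,0],[0,0,0,0,-0.0211,-0.0214,0],[0,0,0,0,-0.0235,-0.027,0],[0,0,0,0,-0.0252,-0.0329,0]]'|tail -1;sh log.sh
python3 -m inch '[[0,0,0,0,-0.001,-0.006,0],[0,0,0,0,-0.0013,-0.0121,0],[0,0,0,0,-0.0008,-0.0182,0],[0,0,0,0,0.0004,-0.0242,0]]'|tail -1;sh log.sh
python3 -m inch '[[0,0,0,0,0.0019,-0.0058,0],[0,0,0,0,0.0046,-0.0113,0],[0,0,0,0,0.0078,-0.0164,0],[0,0,0,0,0.0117,-0.0212,0]]'|tail -1;sh log.sh
python3 -m inch '[[0,0,0,0,0.0044,-0.0042,0],[0,0,0,0,0.0093,-0.0078,0],[0,0,0,0,0.0146,-0.0108,0],[0,0,0,0,0.0203,-0.0132,0]]'|tail -1;sh log.sh
echo back
python3 -m inch '[[0,0,0,0,-0.0056,0.0023,0],[0,0,0,0,-0.011,0.0053,0],[0,0,0,0,-0.0159,0.009,0],[0,0,0,0,-0.0203,0.0132,0]]'|tail -1;sh log.sh
python3 -m inch '[[0,0,0,0,-0.0039,0.0047,0],[0,0,0,0,-0.0072,0.0099,0]]'|tail -1;sh log.sh
python3 -m inch '[[0,0,0,0,-0.0026,0.0055,0],[0,0,0,0,-0.0045,0.0113,0]]'|tail -1;sh log.sh
python3 - <<'E'
import numpy as np
L=np.array([[float(v) for v in l.split()[1:]] for l in open('log.txt')])[-7:]
th=np.arctan2(-(L[:,2]+.2005),L[:,3]-.1465)
T=-(np.cos(th)*L[:,5]+np.sin(th)*L[:,6])*.05
print(np.c_[np.degrees(th),T,.2937-.054*np.sin(th)+.2032*np.cos(th)].round(3))
E
```

```text
gripper_force: 78.7
LOG 13.05 0.5192 -0.2484 0.1328 5.6 2.84 -2.5 78.7
gripper_force: 78.4
LOG 13.55 0.5192 -0.2492 0.1567 6.49 -1.91 -4.59 78.4
gripper_force: 78.5
LOG 14.05 0.5196 -0.2389 0.1784 5.4 -6.59 -3.8 78.5
gripper_force: 78.9
LOG 14.55 0.5204 -0.2198 0.1925 3.83 -8.68 -0.54 78.9
back
gripper_force: 79.6
LOG 15.05 0.5197 -0.2377 0.1797 0.59 0.21 5.0 79.6
gripper_force: 79.6
LOG 15.3 0.5194 -0.2447 0.1696 1.59 1.89 4.98 79.6
gripper_force: 79.7
LOG 15.55 0.5193 -0.2489 0.1583 2.53 2.88 5.62 79.7
[[105.961   0.159   0.186]
 [ 78.171   0.244   0.283]
 [ 50.283   0.357   0.382]
 [ 22.761   0.411   0.46 ]
 [ 48.252  -0.194   0.389]
 [ 62.407  -0.264   0.34 ]
 [ 76.298  -0.307   0.289]]
```

```bash

python3 -m inch '[[0,0,0,0,0.0005,-0.002,0],[0,0,0,0,0.0011,-0.0036,0],[0,0,0,0,0.0011,-0.0036,0],[0,0,0,0,0.0011,-0.0036,0],[0,0,0,0,0.0011,-0.0036,0],[0,0,0,0,0.0011,-0.0036,0],[0,0,0,0,0.0011,-0.0036,0],[0,0,0,0,0.0011,-0.0036,0]]'
python3 - <<'E'
from h import *
o=r.observe()['tcp_pos'];print('theta',np.degrees(np.arctan2(-(o[1]+.2005),o[2]-.1465)))
p=shot('scene');cv2.imwrite('pics/end.png',cv2.resize(cv2.cvtColor(p['image'],4)[140:280,250:450],None,fx=4,fy=4))
E
```

```text
time: 16.55
tcp_pos: [0.5192, -0.2483, 0.1602]
tool_rot: [0.057, 3.141, -0.002]
wrist_force: [5.6, -4.1, -3.6]
gripper_width: 0.0158
gripper_force: 78.7
theta 73.97564472380726
```

View pics/end.png

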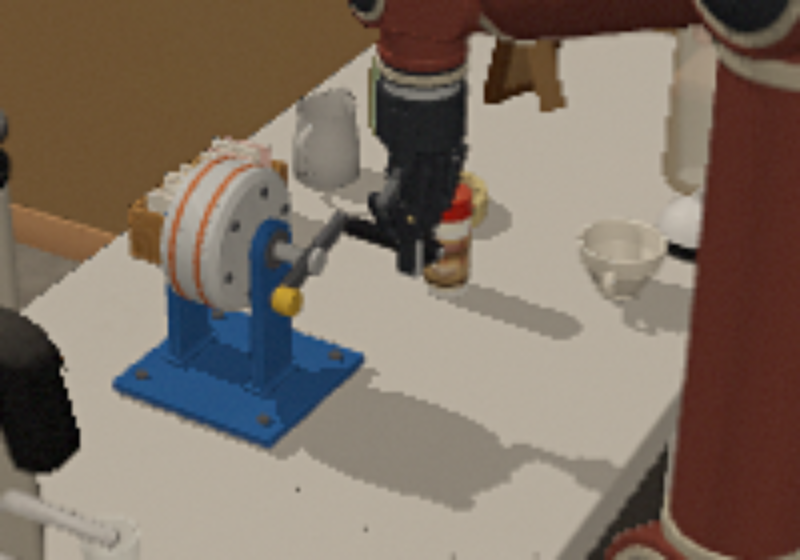

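The grip is held at about (400,240) in the crop, and the bystanders are untouched. The angle reads 74°, so I'll nudge it to about 72°, let it settle and hand in.

```bash

python3 -m inch '[[0,0,0,0,0.0006,-0.0018,0],[0,0,0,0,0.0006,-0.0018,0],[0,0,0,0,0.0006,-0.0018,0],[0,0,0,0,0.0006,-0.0018,0],[0,0,0,0,0.0006,-0.0018,0],[0,0,0,0,0.0006,-0.0018,0]]' && python3 -c "
from workcell import r
print(r.finish_job())"
```

```text
time: 17.35
tcp_pos: [0.5192, -0.2478, 0.1621]
tool_rot: [0.057, 3.141, -0.002]
wrist_force: [5.6, -4.3, -2.5]
gripper_width: 0.016
gripper_force: 78.7
the job is handed in; nothing more can be done
None
```

I cranked the rotor through a full turn, placed the heavy side straight down from the felt torque (crank at about 72°, best estimates 70–75°), and handed in at 17.4 s still gripping at rest, with no bystander touched; the hand-in gave no verdict.

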